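Sweep the loose jar caps into the catch tray

ROBOT

A 6-joint arm with a two-finger parallel gripper is mounted at the origin on the work surface. World frame = base frame: x ahead of the robot, y to its left, z up, the work surface at z = 0. Lengths are in m, angles in rad, forces in N, time in s.
With the tool pointing down it reaches from about 0.3 to 0.775 m from the base axis. Payload 14.6 kg.
Tool frame: the origin (TCP) lies midway between the tips of the shut fingers; the grasp point (between the pads) lies 19 mm behind it (ctrl.grip_depth is the distance from the TCP to the grasp point, in m); z points along the fingers, x is the direction in which the jaws open and shut, and the axes are right-handed (so a half turn about z gives the same grasp; the last joint's range is limited). The gripper opens to 94 mm and grips with 3 to 60 N. Pads are 16 mm wide; open, the fingers measure 119 mm over their backs; the gripper's body (75 mm by 177 mm) begins 78 mm behind the grasp point.
Start: joints at [-1.178, 0.3, 1.521, -0, 1.321, -0.067], TCP at [0.244, -0.493, 0.172] pointing down, gripper open.
Joint ranges: [-3.03, 3.03], [-0.79, 2.21], [0.23, 2.52], [-1.04, 4.18], [0, 3.07], [-2.55, 2.55]. Speed limits (rad/s): [2.22, 2.22, 2.57, 3.14, 3.14, 3.14].

INTERFACE

Orientations are given as [roll, pitch, yaw] about the fixed x, y, z axes, in that order (R = Rz(yaw) Ry(pitch) Rx(roll)).
In Python, from station import ctrl gives the robot as it stands.
- The arm moves only by the tool play_rows, never from a script. Its argument "steps" is a list that holds one entry, the list of rows, each a list of 7 numbers: the shift along the tool's x, y, z in cm, then the turn, a rotation vector about the tool's x, y, z in rad, then the opening, from 0 (shut) to 1 (fully open). In form: [[[x, y, z, ax, ay, az, hand], ...]]. A call has 1 to 20 rows; each row is the pose to reach, as a shift and turn from the pose measured when the call began, along the tool's axes at that moment; what a row does not reach only later rows make up. A row lasts 1/12 s, in which the tool goes at most 41.7 mm and 7.16 degrees, less where a joint would pass 70% of its speed; a pose out of reach is approached as far as the arm can. A call with a gripper value outside its range is refused whole. The fingers move at their own pace and stop on an object; "force" is the grip in N (left out, the last holds). Time passes only in rows, so rows that repeat a pose let the fingers close. It gives the time, the measured TCP pose, the force and the opening at its end, in the units of the state.
- ctrl.get_obs(): the state, without advancing time (a new reading comes with each control period).
- ctrl.camera(name): name is "side" or "top" or "wrist"; returns a dict with "frame" (384x512x3 uint8, blue, green, red), "fovy" (degrees; the focal length in pixels is half the picture's height over the tangent of half this angle, whatever the lens; pixels are square), "cx", "cy" (the principal point, pixels), "world_to_cam" (4x4, takes a point from world to camera coordinates). Camera axes: x right, y up, looking along -z (the intrinsics and any distortion apply to the point x, -y, -z); pixel columns grow to the right and rows downward; lengths in m; the calibration is good to about 2 mm. A picture is of the moment at which its call begins. There is no depth.
- ctrl.hand_in(): hands the job in, once; it reports no verdict.
The state is a dict: "time_s": time; "qpos": joint angles; "joint_vel": joint speeds; "tau": joint torques, N m; "ee_pos": TCP position; "eef_rot": TCP orientation; "force": force on the tool from outside, world axes, zero at the start; "moment": the same for the moment, N m; "grip_width": finger opening in m.
Only numpy, scipy, OpenCV 4.12 (cv2) and the standard library are available. Lean on these libraries where they do the work, as an engineer would, in place of code of your own. Each camera call takes 0.05 s, during which the arm holds its last target. There are 200 camera calls.

TASK

Clear the prep bench: with the fingers, sweep the three loose jar caps (gold, black and green) along the bench and in through the open front of the orange tray, until all three lie wholly inside it. Slide them, never pick them up, tip them, stack them or flick them, and leave everything else on the bench where it is. Finish with the hand clear.

Things in the scene. Friction and masses are not known exactly. Their poses are not given: they have to be found in the camera images.
- tray: Orange tray fixed to the bench, open at the front. Origin: middle of the mouth, at bench height; +x points from the mouth into the tray, y runs along the mouth. Inside 220 mm wide (y -110 to 110), 130 mm deep (x 0 to 130); walls 4 mm thick, 30 mm high at the sides and back. Floor 2 mm thick; a ramp (x -20 to 0 mm), as wide as the tray, rises from the bench to it, so caps slide in.
- cap_gold: Gold steel jar cap lying flat, top face up: a closed disc 48 mm across and 14 mm high, about 10 to 20 g, slides freely on the bench. Origin: centre of its underside, z up.
- cap_black: Black steel jar cap lying flat, top face up: a closed disc 48 mm across and 14 mm high, about 10 to 20 g, slides freely on the bench. Origin: centre of its underside, z up.
- cap_green: Green steel jar cap lying flat, top face up: a closed disc 48 mm across and 14 mm high, about 10 to 20 g, slides freely on the bench. Origin: centre of its underside, z up.
- cupcake_case: Bystander: empty red silicone cupcake case, 68 mm across the rim, 32 mm high, standing loose. Origin: centre of its underside.
- salad_jar: Bystander: glass salad jar with white twist cap, 90 mm across, 136 mm high, standing loose. Origin: centre of its underside.
- lunchbox: Bystander: closed blue plastic lunchbox, 146 x 196 x 60 mm (x, y, z), loose. Origin: centre of its underside.
- chopsticks: Bystander: a pair of bamboo chopsticks side by side in a paper band, 230 mm long (along its x), 17 mm wide, 8 mm high, lying loose. Origin: middle of the underside.
- bowl: Bystander: white bowl, 130 mm across the rim, 55 mm high, standing loose. Origin: centre of its underside.

How it is judged:
By the outcome, as a careful person would: the job done as asked, in the order asked, and still so for the second after the job is handed in, with the robot touching nothing.
It also fails if it takes over 72 s, if anything falls off the work surface, if the arm or the gripper's body presses on something with over 40 N, if the wrist force passes 120 N, or if a joint passes its speed limit or range.

## Working session

There is one attempt and no reset: what is moved stays moved. The work goes in short steps, Python scripts to look and compute and a tool call to move; the robot and the scene stay as the last step left them, time stands still between calls to the robot, and variables do not carry over. Pictures are saved under pics/ and viewed, about 8 in all and at most 12, crops included, and the job is handed in when it is done.

Besides the shell and the picture viewer there is one more tool, called as name([rows], argument=value, ...), one row to a line, values as JSON. play_rows: Moves the arm, as the interface text tells. Its arguments: {"type":"object","properties":{"steps":{"type":"array"},"force":{"type":"number"}},"required":["steps"]}

```bash
mkdir -p pics
cat > h.py <<'E'
import numpy as np, cv2
from station import ctrl
def snap(n,f):
    c=ctrl.camera(n); cv2.imwrite(f'pics/{f}.png',c['frame']); np.save(f'pics/{f}.npy',c,allow_pickle=True); return c
def load(f): return np.load(f'pics/{f}.npy',allow_pickle=True).item()
def px2w(c,u,v,z=0):
    f=c['frame'].shape[0]/2/np.tan(np.radians(c['fovy'])/2)
    M=np.array(c['world_to_cam']); R=M[:3,:3]; t=M[:3,3]
    d=R.T@np.array([(u-c['cx'])/f,-(v-c['cy'])/f,-1]); o=-R.T@t
    return o+d*(z-o[2])/d[2]
E
python3 - <<'E'
from h import *
c=snap('top','top0'); print({k:v for k,v in c.items() if k!='frame'})
s=snap('side','side0'); print(ctrl.get_obs())
cv2.imwrite('pics/top0b.png',cv2.resize(c['frame'],(800,600),interpolation=cv2.INTER_CUBIC))
E
```

```text
{'fovy': 51.57473268692506, 'cx': 249.49586551255697, 'cy': 190.85268035138034, 'world_to_cam': array([[ 0.09186346, -0.99575682, -0.00542731, -0.13728837],
       [ 0.9718645 ,  0.08846947,  0.21829462, -0.56216239],
       [-0.2168882 , -0.02532791,  0.97586782, -0.78222292],
       [ 0.        ,  0.        ,  0.        ,  1.        ]])}
{'time_s': 0.1, 'qpos': array([-1.17764664e+00,  3.00423193e-01,  1.52153456e+00, -3.49167614e-06,
        1.32070919e+00, -6.66059283e-02]), 'joint_vel': array([-0.00138753, -0.00147899, -0.00015117,  0.00187648, -0.00062316,
        0.00063349]), 'tau': array([ 3.67747216e-04, -5.32645082e+01, -3.53284049e+01,  7.08567468e-02,
        2.35141878e-02, -3.51619030e-05]), 'ee_pos': array([ 0.2439365 , -0.49263123,  0.17133231]), 'eef_rot': array([-3.14152453e+00,  1.07213287e-03, -1.11103980e+00]), 'force': array([-0.11698527,  0.52115219, -0.21526369]), 'moment': array([-0.04026968, -0.10288052,  0.00875895]), 'grip_width': 0.09378056207538416}
```

View pics/top0b.png

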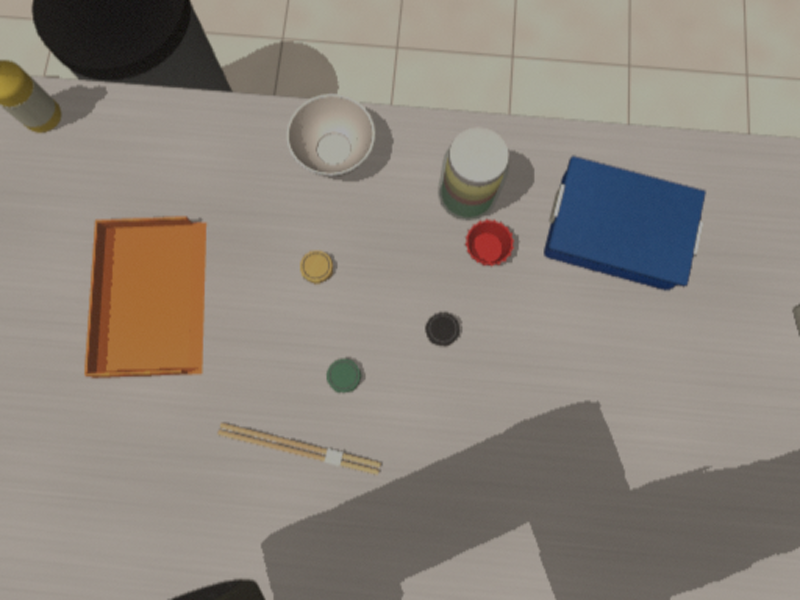

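View pics/side0.png

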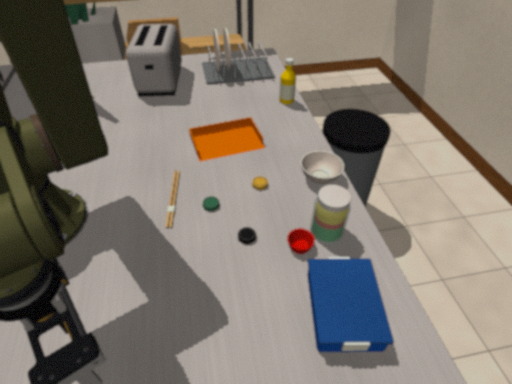

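The top view (800x600) shows the tray with its mouth facing right: mouth ends at about (206,224) and (202,374). The caps are gold (317,266), black (443,328) and green (345,375). The chopsticks run (220,430)-(381,467), the red case is at (489,243), and the bowl, jar and lunchbox are further back. The side view agrees.

Run:
```python
from h import *
c=load('top0'); k=512/800
for n,u,v,z in [('gold',317,265.5,.014),('black',443,327.5,.014),('green',344.5,374.5,.014),('mouthA_top',206,224,.03),('mouthB_top',203,368,.03),('mouthA_bot',207,235,.0),('mouthB_bot',202,374,0),('backA_top',96,219,.03),('backB_top',86,374,.03),('chopL',220,430,.004),('chopR',381,467,.004),('case_rim',489,241,.032),('bowl rim',331,135,.055),('jartop',478,155,.136),('lbNear',547,255,.06),('lbfar',575,158,.06),('lbR',687,284,.06)]:
    print(n,px2w(c,(u+.5)*k-.5,(v+.5)*k-.5,z).round(4))
# colour blobs
f=cv2.cvtColor(c['frame'],cv2.COLOR_BGR2HSV)
m=cv2.inRange(f,(5,170,80),(18,255,255)); n,l,s,ce=cv2.connectedComponentsWithStats(m)
i=1+s[1:,4].argmax(); cnt=cv2.findContours((l==i).astype('uint8'),0,2)[0][0]; print(cv2.approxPolyDP(cnt,3,True).reshape(-1,2)/k)
cv2.imwrite('pics/crop0.png',cv2.resize(c['frame'][120:320,40:310],None,fx=2.95,fy=2.95,interpolation=cv2.INTER_CUBIC))
```

```text
gold [0.6223 0.0264 0.014 ]
black [ 0.5477 -0.163   0.014 ]
green [ 0.4686 -0.0306  0.014 ]
mouthA_top [0.6656 0.192  0.03  ]
mouthB_top [0.4582 0.1634 0.03  ]
mouthA_bot [0.6582 0.1983 0.    ]
mouthB_bot [0.452 0.173 0.   ]
backA_top [0.6587 0.3531 0.03  ]
backB_top [0.4352 0.3229 0.03  ]
chopL [0.3771 0.1345 0.004 ]
chopR [ 0.3483 -0.0932  0.004 ]
case_rim [ 0.6761 -0.2183  0.032 ]
bowl rim [0.8091 0.023  0.055 ]
jartop [ 0.757  -0.1838  0.136 ]
lbNear [ 0.6537 -0.2956  0.06  ]
lbfar [ 0.802  -0.3301  0.06  ]
lbR [ 0.6297 -0.4872  0.06  ]
[[201.5625 228.125 ]
 [143.75   220.3125]
 [148.4375 225.    ]
 [106.25   229.6875]
 [ 98.4375 371.875 ]
 [106.25   370.3125]
 [107.8125 335.9375]
 [115.625  329.6875]
 [118.75   335.9375]
 [112.5    340.625 ]
 [121.875  334.375 ]
 [118.75   345.3125]
 [134.375  343.75  ]
 [132.8125 351.5625]
 [126.5625 348.4375]
 [129.6875 353.125 ]
 [139.0625 348.4375]
 [137.5    340.625 ]
 [142.1875 345.3125]
 [135.9375 357.8125]
 [143.75   343.75  ]
 [159.375  353.125 ]
 [151.5625 346.875 ]
 [160.9375 337.5   ]
 [162.5    346.875 ]
 [170.3125 343.75  ]
 [168.75   334.375 ]
 [173.4375 348.4375]
 [184.375  331.25  ]
 [192.1875 350.    ]
 [192.1875 339.0625]
 [200.     339.0625]
 [192.1875 332.8125]
 [200.     332.8125]]
```

View pics/crop0.png

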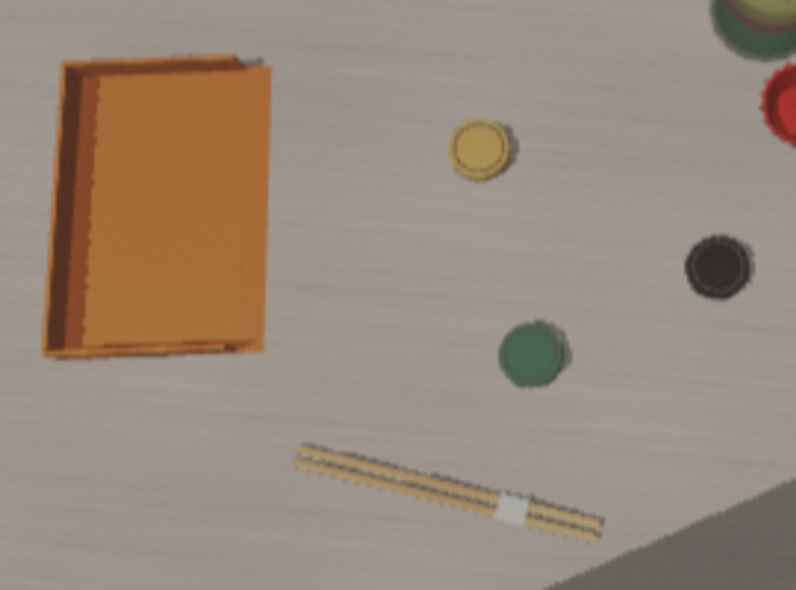

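Tray corners read from this crop: ramp front corners at (271,67) and (263,352), outer back corners at (65,62) and (43,356). This puts the mouth centre near (0.560, 0.207) with the tray's +x heading about 97.5°. I'll push each cap with the jaws about 30 mm apart, which cradles it between the two fingertips. The order is gold, black, green.

```bash
cat >> h.py <<'E'
from scipy.spatial.transform import Rotation as Ro
O=np.array([.560,.207]); H=np.radians(97.5); ex=np.array([np.cos(H),np.sin(H)]); ey=np.array([-ex[1],ex[0]])
def t2w(p): return O+p[0]*ex+p[1]*ey
def w2t(p): d=np.array(p[:2])-O; return np.array([d@ex,d@ey])
def rel(x,y,z,yaw):
    o=ctrl.get_obs(); R=Ro.from_euler('xyz',o['eef_rot']); G=Ro.from_euler('xyz',[np.pi,0,yaw])
    return np.r_[R.inv().apply(np.array([x,y,z])-o['ee_pos'])*100,(R.inv()*G).as_rotvec()].round(3)
def plan(cap,end,back=.057,z=.006):  # cap world xy, end of cap in tray frame
    e=t2w(end); d=e-cap; L=np.hypot(*d); u=d/L; yaw=np.arctan2(u[1],u[0])-np.pi/2
    s=cap-back*u; print('start',s.round(4),'yaw',yaw.round(3),'push len TCP',round(L+back-.027,4))
    for zz in (.12,z): print('rel z',zz,rel(*s,zz,yaw))
E
python3 - <<'E'
from h import *
c=load('top0')
for v in [(131.9,142.7,0),(129.2,239.3,0)]: print(w2t(px2w(c,*v)))
for p in [(.6223,.0264),(.5477,-.163),(.4686,-.0306)]: print(w2t(p))
plan(np.array([.6223,.0264]),(.075,-.062))
E
```

```text
[-0.02004338 -0.11486259]
[-0.019862    0.11179722]
[-0.18718672 -0.03819398]
[-0.36522913  0.06048946]
[-0.22363721  0.12163108]
start [ 0.6246 -0.0306] yaw 0.04 push len TCP 0.2933
rel z 0.12 [-2.4513e+01 -5.4617e+01  5.1630e+00 -1.0000e-03  1.0000e-03 -1.1510e+00]
rel z 0.006 [-2.4501e+01 -5.4616e+01  1.6563e+01 -1.0000e-03  1.0000e-03 -1.1510e+00]
```

play_rows([
  [[-24.5,-54.6,3,0,0,-1.151,0.32],[-24.5,-54.6,3,0,0,-1.151,0.32],[-24.5,-54.6,3,0,0,-1.151,0.32],[-24.5,-54.6,3,0,0,-1.151,0.32],[-24.5,-54.6,3,0,0,-1.151,0.32],[-24.5,-54.6,3,0,0,-1.151,0.32],[-24.5,-54.6,3,0,0,-1.151,0.32],[-24.5,-54.6,3,0,0,-1.151,0.32],[-24.5,-54.6,3,0,0,-1.151,0.32],[-24.5,-54.6,3,0,0,-1.151,0.32],[-24.5,-54.6,3,0,0,-1.151,0.32],[-24.5,-54.6,3,0,0,-1.151,0.32],[-24.5,-54.6,3,0,0,-1.151,0.32],[-24.5,-54.6,3,0,0,-1.151,0.32],[-24.5,-54.6,3,0,0,-1.151,0.32],[-24.5,-54.6,3,0,0,-1.151,0.32],[-24.5,-54.6,3,0,0,-1.151,0.32],[-24.5,-54.6,3,0,0,-1.151,0.32]],
])

```text
time_s: 1.6
ee_pos: [0.624, -0.0314, 0.1414]
eef_rot: [-3.141, 0.001, 0.04]
force: [-0.6, 0.0, 0.8]
grip_width: 0.0303
```

Run:
```python
from h import *
plan(np.array([.6223,.0264]),(.075,-.062))
o=ctrl.get_obs(); print(o['time_s'],o['ee_pos'],o['eef_rot'],o['grip_width'],o['force'])
c=snap('wrist','w1')
s=snap('side','s1')
```

```text
start [ 0.6246 -0.0306] yaw 0.04 push len TCP 0.2933
rel z 0.12 [ 6.400e-02 -8.400e-02  2.142e+00 -1.000e-03  1.000e-03 -1.000e-03]
rel z 0.006 [ 7.5000e-02 -7.3000e-02  1.3542e+01 -1.0000e-03  1.0000e-03 -1.0000e-03]
1.6 [ 0.62401835 -0.03143355  0.14141601] [-3.14068686e+00  9.89171476e-04  3.95167762e-02] 0.030292478225526828 [-0.60954238  0.0469032   0.83401906]
```

View pics/w1.png

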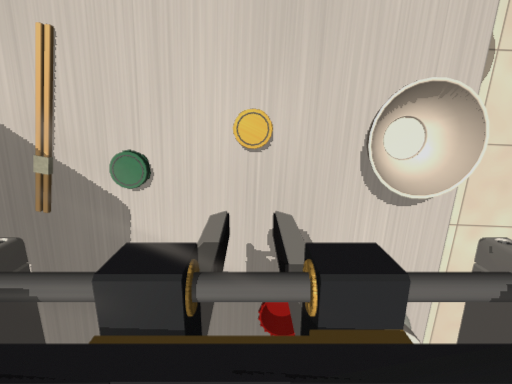

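The wrist view shows the gold cap at (253,129), centred between the fingertips at (228) and (275). I'll descend behind it.

play_rows([
  [[0,0,3,0,0,0,0.32],[0,0,6,0,0,0,0.32],[0,0,9,0,0,0,0.32],[0,0,11,0,0,0,0.32],[0,0,12.5,0,0,0,0.32],[0,0,13.3,0,0,0,0.32],[0,0,13.5,0,0,0,0.32],[0,0,13.5,0,0,0,0.32]],
])

```text
time_s: 2.37
ee_pos: [0.624, -0.0322, 0.0073]
eef_rot: [-3.141, 0.0, 0.038]
force: [0.5, -0.3, 0.6]
grip_width: 0.0301
```

play_rows([
  [[0,-1,0,0,0,0,0.32],[0,-1.8,0,0,0,0,0.32],[0,-2.3,0,0,0,0,0.32],[0,-2.8,0,0,0,0,0.32],[0,-3.4,0,0,0,0,0.32],[0,-4.1,0,0,0,0,0.32],[0,-5,0,0,0,0,0.32],[0,-6,0,0,0,0,0.32],[0,-7,0,0,0,0,0.32],[0,-8,0,0,0,0,0.32],[0,-9,0,0,0,0,0.32],[0,-10,0,0,0,0,0.32],[0,-11,0,0,0,0,0.32],[0,-12,0,0,0,0,0.32],[0,-13,0,0,0,0,0.32],[0,-13.8,0,0,0,0,0.32],[0,-14.4,0,0,0,0,0.32],[0,-14.8,0,0,0,0,0.32],[0,-15,0,0,0,0,0.32]],
])

```text
time_s: 3.95
ee_pos: [0.6183, 0.1181, 0.0073]
eef_rot: [-3.141, 0.0, 0.038]
force: [0.3, -0.1, -0.3]
grip_width: 0.03
```

Run:
```python
from h import *
o=ctrl.get_obs(); print(w2t(o['ee_pos']),o['force'])
c=snap('top','t2'); cv2.imwrite('pics/t2c.png',cv2.resize(c['frame'][80:320,40:340],(750,600),interpolation=cv2.INTER_CUBIC))
```

```text
[-0.09570587 -0.046224  ] [ 0.30068422 -0.13457959 -0.27370255]
```

View pics/t2c.png

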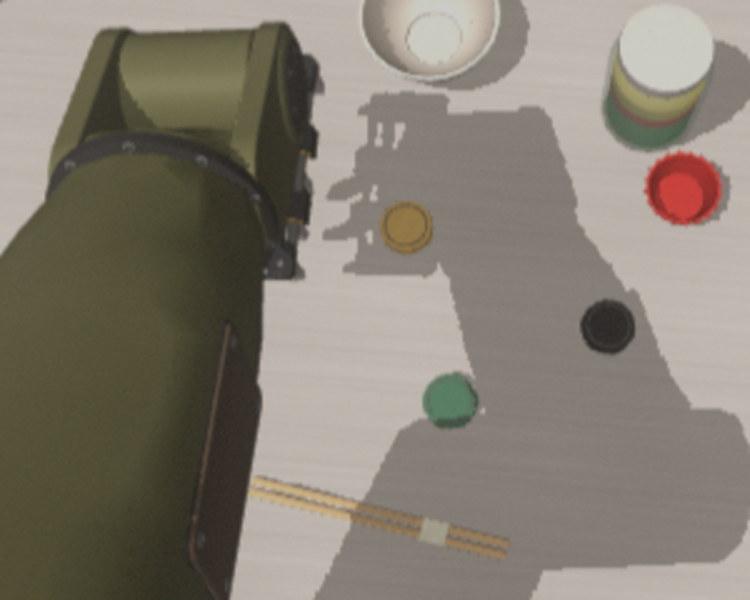

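The gold cap at crop (407,228) hasn't moved, so the fingers must have passed it by. I'll find out why before going on.

Run:
```python
from h import *
c=load('w1'); print('gold via wrist',px2w(c,253,129,.014), 'green', px2w(c,130,169,.014))
M=np.array(c['world_to_cam']); print('campos',-M[:3,:3].T@M[:3,3])
f=192/np.tan(np.radians(c['fovy'])/2)
p=M[:3,:3]@np.array([.624,-.0314,.1414])+M[:3,3]; print('tcp px',c['cx']+f*p[0]/-p[2],c['cy']-f*p[1]/-p[2])
for d in (.2,.25,.3,.35): print(d, 30e-3*f/d)
t=load('t2'); print(px2w(t,40+407/2.5,80+228/2.5,.014), c['cx'],c['cy'],f,ctrl.get_obs()['ee_pos'])
s=snap('side','s2'); cv2.imwrite('pics/s2c.png',cv2.resize(s['frame'][90:290,130:390],(780,600),interpolation=cv2.INTER_CUBIC))
```

```text
gold via wrist [0.62537271 0.02836771 0.014     ] green [ 0.47319766 -0.02681255  0.014     ]
campos [0.62272207 0.03729142 0.35474949]
tcp px 249.28899455602985 208.2922171056996
0.2 41.23486449818434
0.25 32.98789159854748
0.3 27.48990966545623
0.35 23.5627797132482
[0.61891986 0.02576093 0.014     ] 250.76154298530187 188.72519713021958 274.8990966545623 [0.61828555 0.11817411 0.00734211]
```

View pics/s2c.png

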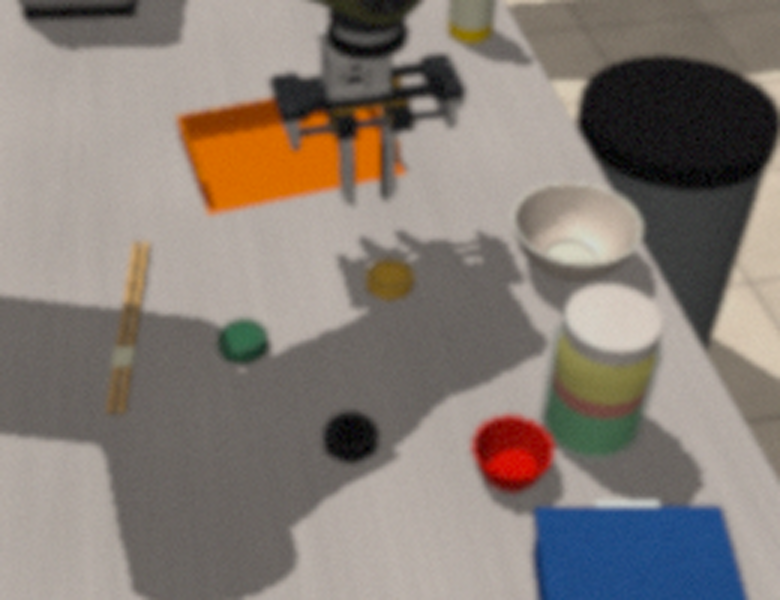

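Run:
```python
from h import *
def proj(c,P):
    M=np.array(c['world_to_cam']); f=192/np.tan(np.radians(c['fovy'])/2); p=M[:3,:3]@P+M[:3,3]; return [round(c['cx']+f*p[0]/-p[2],1),round(c['cy']-f*p[1]/-p[2],1)]
s=load('s2'); o=ctrl.get_obs(); e=o['ee_pos']; print(e,o['qpos'])
crop=lambda p:[(p[0]-130)*3,(p[1]-90)*3]
R=Ro.from_euler('xyz',o['eef_rot']).as_matrix()
for dz in (0,.01,.02,.03,.04): print(dz,[np.round(crop(proj(s,e+sx*R[:,0]+[0,0,dz]))) for sx in (-.02,.02)])
print('gold top',crop(proj(s,np.array([.6223,.0264,.014]))))
print('gold from side',px2w(s,130+390/3,90+279/3,.014),'black',px2w(s,130+350/3,90+434/3,.014),'green',px2w(s,130+244/3,90+339/3,.014))
```

```text
[0.61833253 0.1177349  0.00733966] [1.29606109e-01 6.43054450e-01 1.42416282e+00 8.67024343e-04
 1.07440525e+00 9.10831667e-02]
0 [array([347., 224.]), array([383., 219.])]
0.01 [array([346., 217.]), array([383., 212.])]
0.02 [array([346., 210.]), array([383., 204.])]
0.03 [array([346., 202.]), array([384., 196.])]
0.04 [array([346., 195.]), array([384., 189.])]
gold top [np.float64(386.69999999999993), np.float64(273.59999999999997)]
gold from side [0.62381806 0.01824059 0.014     ] black [ 0.54846076 -0.16702062  0.014     ] green [ 0.47186506 -0.03534189  0.014     ]
```

The side view puts the real fingertips about 3 cm above the reported TCP height, and the wrist-view gap agrees: the 43-47 px gap is too wide for the stated depth. They cleared the cap without touching it. I'll lift, go back, and feel for the right height with small steps.

play_rows([
  [[0,0,-2,0,0,0,0.32],[0,1,-4,0,0,0,0.32],[0,4,-4,0,0,0,0.32],[0,7,-4,0,0,0,0.32],[0,10,-4,0,0,0,0.32],[0,13,-4,0,0,0,0.32],[0,15,-4,0,0,0,0.32],[0,15,-4,0,0,0,0.32],[0,15,-2,0,0,0,0.32],[0,15,-1,0,0,0,0.32],[0,15,0,0,0,0,0.32],[0,15,0.3,0,0,0,0.32],[0,15,0.6,0,0,0,0.32],[0,15,0.6,0,0,0,0.32]],
])

```text
time_s: 5.22
ee_pos: [0.624, -0.0318, 0.0009]
eef_rot: [-3.141, 0.001, 0.039]
force: [-0.7, 0.0, -1.3]
grip_width: 0.03
```

play_rows([
  [[0,0,0.3,0,0,0,0.32],[0,0,0.5,0,0,0,0.32],[0,0,0.5,0,0,0,0.32]],
])

```text
time_s: 5.47
ee_pos: [0.6239, -0.0317, -0.0042]
eef_rot: [-3.141, 0.001, 0.039]
force: [-0.4, -1.2, 0.0]
grip_width: 0.0299
```

play_rows([
  [[0,0,0.3,0,0,0,0.32],[0,0,0.5,0,0,0,0.32],[0,0,0.5,0,0,0,0.32]],
])

```text
time_s: 5.72
ee_pos: [0.6237, -0.0316, -0.0097]
eef_rot: [-3.141, 0.001, 0.039]
force: [0.9, -1.0, -0.1]
grip_width: 0.03
```

play_rows([
  [[0,0,0.2,0,0,0,0.32],[0,0,0.4,0,0,0,0.32],[0,0,0.4,0,0,0,0.32]],
])

```text
time_s: 5.97
ee_pos: [0.6234, -0.0316, -0.0142]
eef_rot: [-3.14, 0.002, 0.039]
force: [0.0, 0.3, -0.7]
grip_width: 0.0307
```

play_rows([
  [[0,0,0.2,0,0,0,0.32],[0,0,0.3,0,0,0,0.32],[0,0,0.3,0,0,0,0.32]],
])

```text
time_s: 6.22
ee_pos: [0.6232, -0.0316, -0.0175]
eef_rot: [-3.14, 0.002, 0.039]
force: [-0.8, 0.3, -0.8]
grip_width: 0.0298
```

Run:
```python
from h import *
print(ctrl.get_obs()['ee_pos'],ctrl.get_obs()['force'])
s=snap('side','s3'); w=snap('wrist','w3')
a=cv2.resize(s['frame'][130:230,200:320],(480,400),interpolation=cv2.INTER_CUBIC); b=cv2.resize(w['frame'][60:310,130:380],(400,400))
cv2.imwrite('pics/sw3.png',cv2.resize(np.hstack([a,b]),(800,364)))
```

```text
[ 0.62324123 -0.03161264 -0.01750623] [-0.79290372  0.27584641 -0.83322381]
```

View pics/sw3.png

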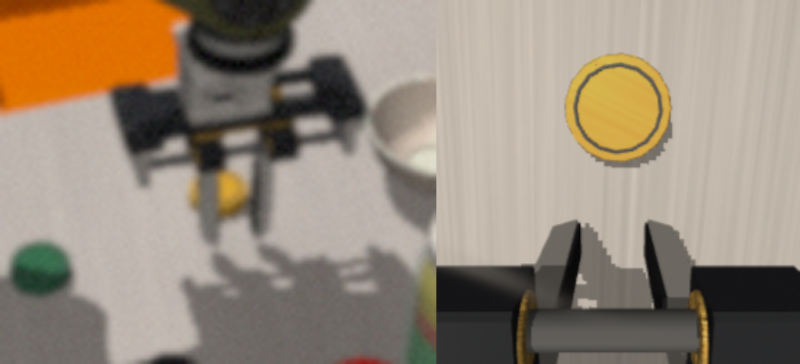

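The fingertips (side crop (208,240) and (262,232)) still sit slightly above their shadows. The gold cap is untouched and well centred. I'll keep feeling downward.

play_rows([
  [[0,0,0.2,0,0,0,0.32],[0,0,0.3,0,0,0,0.32],[0,0,0.3,0,0,0,0.32]],
])

```text
time_s: 6.57
ee_pos: [0.6233, -0.0316, -0.0205]
eef_rot: [-3.14, 0.002, 0.039]
force: [0.0, -1.1, 0.4]
grip_width: 0.0303
```

play_rows([
  [[0,0,0.1,0,0,0,0.32],[0,0,0.2,0,0,0,0.32],[0,0,0.2,0,0,0,0.32]],
])

```text
time_s: 6.82
ee_pos: [0.6231, -0.0316, -0.0228]
eef_rot: [-3.14, 0.003, 0.039]
force: [-0.0, -0.7, -0.2]
grip_width: 0.0299
```

play_rows([
  [[0,0,0.1,0,0,0,0.32],[0,0,0.2,0,0,0,0.32],[0,0,0.2,0,0,0,0.32]],
])

```text
time_s: 7.07
ee_pos: [0.623, -0.0316, -0.025]
eef_rot: [-3.14, 0.003, 0.039]
force: [0.3, -0.0, 0.1]
grip_width: 0.0304
```

play_rows([
  [[0,0,0.1,0,0,0,0.32],[0,0,0.2,0,0,0,0.32],[0,0,0.2,0,0,0,0.32]],
])

```text
time_s: 7.32
ee_pos: [0.6229, -0.0316, -0.0272]
eef_rot: [-3.14, 0.003, 0.039]
force: [-0.9, -0.2, 0.4]
grip_width: 0.0299
```

Run:
```python
from h import *
s=load('s3'); M=np.array(s['world_to_cam']); f=192/np.tan(np.radians(s['fovy'])/2)
R=Ro.from_euler('xyz',[-3.14,.002,.039]).as_matrix()
for z in (0,.005,.01,.015,.02):
  for sx in (-.02,.02):
    p=M[:3,:3]@(np.array([.6232,-.0316,z])+sx*R[:,0]*[1,1,0])+M[:3,3]; print(z,sx,round(s['cx']-f*p[0]/p[2],1),round(s['cy']+f*p[1]/p[2],1))
```

```text
0 -0.02 256.7 199.1
0 0.02 269.9 196.8
0.005 -0.02 256.7 197.9
0.005 0.02 270.0 195.6
0.01 -0.02 256.7 196.7
0.01 0.02 270.1 194.4
0.015 -0.02 256.7 195.5
0.015 0.02 270.1 193.2
0.02 -0.02 256.7 194.3
0.02 0.02 270.2 191.9
```

play_rows([
  [[0,0,0.1,0,0,0,0.32],[0,0,0.2,0,0,0,0.32],[0,0,0.2,0,0,0,0.32]],
])

```text
time_s: 7.57
ee_pos: [0.6227, -0.0315, -0.0295]
eef_rot: [-3.14, 0.004, 0.039]
force: [-0.3, 0.4, 1.2]
grip_width: 0.0301
```

play_rows([
  [[0,0,0.1,0,0,0,0.32],[0,0,0.2,0,0,0,0.32],[0,0,0.2,0,0,0,0.32]],
])

```text
time_s: 7.82
ee_pos: [0.6226, -0.0316, -0.0318]
eef_rot: [-3.14, 0.004, 0.039]
force: [0.4, 0.0, -0.0]
grip_width: 0.0303
```

play_rows([
  [[0,0,0.1,0,0,0,0.32],[0,0,0.2,0,0,0,0.32],[0,0,0.2,0,0,0,0.32]],
])

```text
time_s: 8.07
ee_pos: [0.6227, -0.0316, -0.0333]
eef_rot: [-3.14, 0.004, 0.039]
force: [-1.6, 1.8, 5.2]
grip_width: 0.0299
```

play_rows([
  [[0,0,0.1,0,0,0,0.32],[0,0,0.2,0,0,0,0.32],[0,0,0.2,0,0,0,0.32]],
])

```text
time_s: 8.32
ee_pos: [0.6228, -0.0316, -0.0334]
eef_rot: [-3.14, 0.003, 0.039]
force: [-10.3, 1.0, 20.4]
grip_width: 0.03
```

I felt contact at reported z = -0.033, so the tips sit about 33 mm above the reported TCP. I'll run with the tips about 7 mm up, at reported z ≈ -0.026, and push the gold cap.

play_rows([
  [[0,0,-0.4,0,0,0,0.32],[0,0,-0.75,0,0,0,0.32],[0,-1,-0.75,0,0,0,0.32],[0,-1.8,-0.75,0,0,0,0.32],[0,-2.2,-0.75,0,0,0,0.32],[0,-2.6,-0.75,0,0,0,0.32],[0,-3,-0.75,0,0,0,0.32],[0,-3.5,-0.75,0,0,0,0.32],[0,-4.2,-0.75,0,0,0,0.32],[0,-5,-0.75,0,0,0,0.32],[0,-5.9,-0.75,0,0,0,0.32],[0,-6.8,-0.75,0,0,0,0.32],[0,-7.7,-0.75,0,0,0,0.32],[0,-8.6,-0.75,0,0,0,0.32],[0,-9.4,-0.75,0,0,0,0.32],[0,-10.1,-0.75,0,0,0,0.32],[0,-10.6,-0.75,0,0,0,0.32],[0,-10.9,-0.75,0,0,0,0.32],[0,-11,-0.75,0,0,0,0.32]],
])

```text
time_s: 9.9
ee_pos: [0.6185, 0.0788, -0.0258]
eef_rot: [-3.14, 0.003, 0.039]
force: [-0.9, 0.2, -0.7]
grip_width: 0.0302
```

Run:
```python
from h import *
o=ctrl.get_obs(); print(w2t(o['ee_pos']),o['ee_pos'],o['force'])
w=snap('wrist','w4'); s=snap('side','s4')
b=cv2.resize(w['frame'],(533,400)); a=cv2.resize(s['frame'][110:210,190:257],(267,400)); cv2.imwrite('pics/v4.png',np.hstack([a,b]))
```

```text
[-0.13475501 -0.04131241] [ 0.61854804  0.07879019 -0.0258083 ] [-0.92342115  0.18618388 -0.66297635]
```

View pics/v4.png

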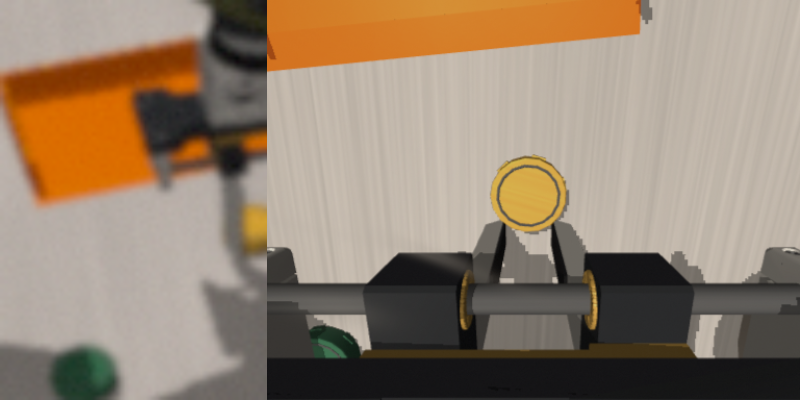

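The gold cap is cradled between the fingertips at view (528,193) and heading for the mouth, with the right-hand wall corner at (640,33) well clear. I'll push on into the tray.

play_rows([
  [[0,-0.4,0,0,0,0,0.32],[0,-1,0,0,0,0,0.32],[0,-1.8,0,0,0,0,0.32],[0,-2.8,0,0,0,0,0.32],[0,-3.8,0,0,0,0,0.32],[0,-4.8,0,0,0,0,0.32],[0,-5.8,0,0,0,0,0.32],[0,-6.8,0,0,0,0,0.32],[0,-7.8,0,0,0,0,0.32],[0,-8.8,0,0,0,0,0.32],[0,-9.8,0,0,0,0,0.32],[0,-10.8,0,0,0,0,0.32],[0,-11.8,0,0,0,0,0.32],[0,-12.8,0,0,0,0,0.32],[0,-13.8,0,0,0,0,0.32],[0,-14.8,0,0,0,0,0.32],[0,-15.6,0,0,0,0,0.32],[0,-16.3,0,0,0,0,0.32],[0,-16.8,0,0,0,0,0.32],[0,-17,0,0,0,0,0.32]],
])

```text
time_s: 11.67
ee_pos: [0.6119, 0.2489, -0.0256]
eef_rot: [-3.14, 0.003, 0.039]
force: [-0.2, 0.5, 0.2]
grip_width: 0.0303
```

Run:
```python
from h import *
o=ctrl.get_obs(); print(w2t(o['ee_pos']),o['force'])
w=snap('wrist','w5'); f=cv2.cvtColor(w['frame'],cv2.COLOR_BGR2HSV)
def seg(f,lo,hi):
    m=cv2.inRange(f,lo,hi); n,l,s,ce=cv2.connectedComponentsWithStats(m); i=1+s[1:,4].argmax(); return s[i],ce[i]
w4=load('w4'); 
for c in (w4,w):
    g=cv2.cvtColor(c['frame'],cv2.COLOR_BGR2HSV); print(g[185,250], seg(g[:220],(20,120,120),(32,255,255)))
    s,ce=seg(g[:220],(20,120,120),(32,255,255)); print('gold tray xy',w2t(px2w(c,*ce,.015)))
```

```text
[ 0.03478676 -0.0569509 ] [-0.19490453  0.48311189  0.24841171]
[ 21 170 215] (array([ 223,  161,   56,   54, 2387], dtype=int32), array([250.61164642, 187.3967323 ]))
gold tray xy [-0.10769939 -0.04505021]
[ 23 161 241] (array([ 223,  161,   57,   55, 2436], dtype=int32), array([250.58374384, 188.091133  ]))
gold tray xy [ 0.061364   -0.06060522]
```

Gold lies at tray (0.061, -0.061), wholly inside. I'll back off, lift, and go to black.

play_rows([
  [[0,1,0,0,0,0,0.32],[0,2.5,-0.3,0,0,0,0.32],[0,4,-3,0,0,0,0.32],[0,5,-6,0,0,0,0.32],[0,6,-9,0,0,0,0.32],[0,6,-10,0,0,0,0.32],[0,6,-10,0,0,0,0.32]],
])

```text
time_s: 12.3
ee_pos: [0.6162, 0.1873, 0.0776]
eef_rot: [-3.139, -0.002, 0.037]
force: [0.2, 1.1, -0.5]
grip_width: 0.0303
```

Run:
```python
from h import *
plan(np.array([.548,-.164]),(.065,0.0),back=.060,z=-.026)
```

```text
start [ 0.5475 -0.224 ] yaw -0.008 push len TCP 0.4685
rel z 0.12 [-8.3890e+00  4.0832e+01 -4.3430e+00 -2.0000e-03 -2.0000e-03  4.5000e-02]
rel z -0.026 [-8.4120e+00  4.0863e+01  1.0257e+01 -2.0000e-03 -2.0000e-03  4.5000e-02]
```

play_rows([
  [[-8.4,40.9,0,0,0,0.045,0.32],[-8.4,40.9,0,0,0,0.045,0.32],[-8.4,40.9,0,0,0,0.045,0.32],[-8.4,40.9,0,0,0,0.045,0.32],[-8.4,40.9,0,0,0,0.045,0.32],[-8.4,40.9,0,0,0,0.045,0.32],[-8.4,40.9,0,0,0,0.045,0.32],[-8.4,40.9,0,0,0,0.045,0.32],[-8.4,40.9,0,0,0,0.045,0.32],[-8.4,40.9,0,0,0,0.045,0.32],[-8.4,40.9,0,0,0,0.045,0.32],[-8.4,40.9,0,0,0,0.045,0.32],[-8.4,40.9,0,0,0,0.045,0.32],[-8.4,40.9,0,0,0,0.045,0.32]],
])

```text
time_s: 13.47
ee_pos: [0.5474, -0.2233, 0.0757]
eef_rot: [-3.139, -0.0, -0.007]
force: [0.1, 0.6, -0.8]
grip_width: 0.0299
```

```bash
cat >> h.py <<'E'
def segc(c,lo,hi,rows):
    m=cv2.inRange(cv2.cvtColor(c['frame'],cv2.COLOR_BGR2HSV)[rows],lo,hi); n,l,s,ce=cv2.connectedComponentsWithStats(m); i=1+s[1:,4].argmax()
    p=ce[i]+[0,rows.start or 0]; w=px2w(c,*p,.014); print(s[i],p,'world',w[:2],'tray',w2t(w)); return w[:2]
E
python3 - <<'E'
from h import *
w=snap('wrist','w6'); print(ctrl.get_obs()['ee_pos'])
b=segc(w,(0,0,0),(180,255,60),slice(0,200))
g=segc(w,(60,80,30),(95,255,200),slice(0,260))
plan(b,(.065,0.0),back=.060,z=-.026)
E
```

```text
[ 0.54757103 -0.22317428  0.07601457]
[ 233  111   37   37 1068] [250.87640449 129.06367041] world [ 0.54906784 -0.16174016] tray [-0.36415861  0.05896889]
[147   0  35  10 212] [164.47641509   3.05660377] world [ 0.4732793  -0.05225132] tray [-0.24571406  0.11981788]
start [ 0.5487 -0.2217] yaw -0.006 push len TCP 0.4662
rel z 0.12 [ 1.180e-01 -1.560e-01 -4.398e+00 -3.000e-03 -1.000e-03 -0.000e+00]
rel z -0.026 [ 1.0800e-01 -1.1700e-01  1.0202e+01 -3.0000e-03 -1.0000e-03 -0.0000e+00]
```

play_rows([
  [[0.1,0,3,0,0,0,0.32],[0.1,0,6,0,0,0,0.32],[0.1,0,8.5,0,0,0,0.32],[0.1,0,9.7,0,0,0,0.32],[0.1,0,10.1,0,0,0,0.32],[0.1,0,10.1,0,0,0,0.32]],
])

```text
time_s: 14.02
ee_pos: [0.5488, -0.2222, -0.0252]
eef_rot: [-3.139, -0.0, -0.005]
force: [-1.0, -0.8, 0.6]
grip_width: 0.0303
```

play_rows([
  [[0,-1,0,0,0,0,0.32],[0,-1.8,0,0,0,0,0.32],[0,-2.2,0,0,0,0,0.32],[0,-2.6,0,0,0,0,0.32],[0,-3,0,0,0,0,0.32],[0,-3.4,0,0,0,0,0.32],[0,-3.9,0,0,0,0,0.32],[0,-4.5,0,0,0,0,0.32],[0,-5.2,0,0,0,0,0.32],[0,-6,0,0,0,0,0.32],[0,-6.9,0,0,0,0,0.32],[0,-7.9,0,0,0,0,0.32],[0,-8.9,0,0,0,0,0.32],[0,-9.9,0,0,0,0,0.32],[0,-10.9,0,0,0,0,0.32],[0,-11.9,0,0,0,0,0.32],[0,-12.8,0,0,0,0,0.32],[0,-13.5,0,0,0,0,0.32],[0,-13.9,0,0,0,0,0.32],[0,-14,0,0,0,0,0.32]],
])

```text
time_s: 15.68
ee_pos: [0.5495, -0.0816, -0.0248]
eef_rot: [-3.139, 0.0, -0.005]
force: [-0.3, -0.4, 0.2]
grip_width: 0.0301
```

Run:
```python
from h import *
w=snap('wrist','w7'); o=ctrl.get_obs(); print(o['ee_pos'],w2t(o['ee_pos']),o['force'])
s=w['frame']; m=cv2.inRange(cv2.cvtColor(s,cv2.COLOR_BGR2HSV),(0,0,0),(180,255,60))[150:215,215:290]
ys,xs=np.nonzero(m); print(xs.min()+215,xs.max()+215,ys.min()+150)
cv2.imwrite('pics/w7.png',s)
```

```text
[ 0.54952968 -0.08187122 -0.02474196] [-0.28503324  0.048086  ] [-0.34902341 -0.027963    0.11211171]
216 286 150
```

View pics/w7.png

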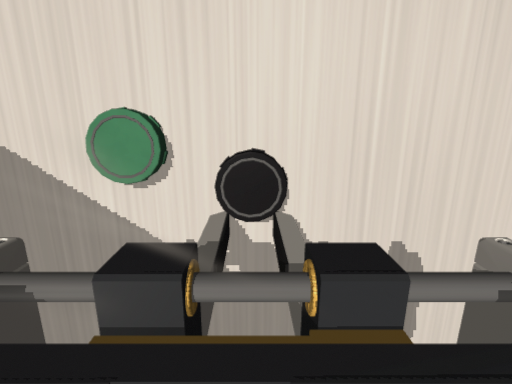

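The black cap is cradled at (251,186), and green at (126,146) is clear of the fingers. I'll push on.

play_rows([
  [[0,-0.4,0,0,0,0,0.32],[0,-1,0,0,0,0,0.32],[0,-1.8,0,0,0,0,0.32],[0,-2.8,0,0,0,0,0.32],[0,-3.8,0,0,0,0,0.32],[0,-4.8,0,0,0,0,0.32],[0,-5.8,0,0,0,0,0.32],[0,-6.8,0,0,0,0,0.32],[0,-7.8,0,0,0,0,0.32],[0,-8.8,0,0,0,0,0.32],[0,-9.8,0,0,0,0,0.32],[0,-10.8,0,0,0,0,0.32],[0,-11.8,0,0,0,0,0.32],[0,-12.8,0,0,0,0,0.32],[0,-13.8,0,0,0,0,0.32],[0,-14.7,0,0,0,0,0.32],[0,-15.4,0,0,0,0,0.32],[0,-15.8,0,0,0,0,0.32],[0,-16,0,0,0,0,0.32]],
])

```text
time_s: 17.32
ee_pos: [0.5503, 0.0788, -0.0243]
eef_rot: [-3.139, -0.0, -0.004]
force: [0.7, 0.5, 0.6]
grip_width: 0.0302
```

play_rows([
  [[0,-0.4,0,0,0,0,0.32],[0,-1,0,0,0,0,0.32],[0,-1.8,0,0,0,0,0.32],[0,-2.8,0,0,0,0,0.32],[0,-3.8,0,0,0,0,0.32],[0,-4.8,0,0,0,0,0.32],[0,-5.8,0,0,0,0,0.32],[0,-6.8,0,0,0,0,0.32],[0,-7.8,0,0,0,0,0.32],[0,-8.8,0,0,0,0,0.32],[0,-9.8,0,0,0,0,0.32],[0,-10.8,0,0,0,0,0.32],[0,-11.8,0,0,0,0,0.32],[0,-12.8,0,0,0,0,0.32],[0,-13.8,0,0,0,0,0.32],[0,-14.7,0,0,0,0,0.32],[0,-15.4,0,0,0,0,0.32],[0,-15.8,0,0,0,0,0.32],[0,-16,0,0,0,0,0.32]],
])

```text
time_s: 18.9
ee_pos: [0.5509, 0.2393, -0.0239]
eef_rot: [-3.139, -0.0, -0.004]
force: [-0.4, -1.0, -0.2]
grip_width: 0.0297
```

Run:
```python
from h import *
w=snap('wrist','w8'); o=ctrl.get_obs(); print(w2t(o['ee_pos']),o['force'])
w['frame'][215:]=255; segc(w,(0,0,0),(180,255,60),slice(130,215)); segc(w,(20,120,120),(32,255,255),slice(0,260))
```

```text
[0.03315125 0.00483349] [ 0.15481107  0.24468714 -0.06562192]
[ 223   31   56   54 2310] [250.65497835 187.57012987] world [0.55210599 0.26575926] tray [0.05928694 0.00015685]
[ 316  145   58   56 2483] [344.48328635 172.14941603] world [0.61293822 0.27582003] tray [ 0.06132144 -0.06146814]
```

Black is at tray (0.059, 0.000) and gold is undisturbed. I'll retract and plan green in two legs: one slanting to in front of the mouth, one straight in.

play_rows([
  [[0,1,0,0,0,0,0.32],[0,2.5,-0.3,0,0,0,0.32],[0,4,-3,0,0,0,0.32],[0,5,-6,0,0,0,0.32],[0,6,-9,0,0,0,0.32],[0,6,-10,0,0,0,0.32],[0,6,-10,0,0,0,0.32]],
])

```text
time_s: 19.53
ee_pos: [0.5521, 0.1776, 0.0789]
eef_rot: [-3.137, -0.005, -0.006]
force: [-0.2, 0.3, 0.8]
grip_width: 0.0304
```

Run:
```python
from h import *
g=segc(load('w7'),(60,80,30),(95,255,255),slice(0,260))
plan(g,(-.065,.062),back=.060,z=-.025)
```

```text
[  94  118   57   57 2529] [122.32463424 145.95887703] world [ 0.46996335 -0.02761367] tray [-0.22085438  0.11988961]
start [ 0.4566 -0.0861] yaw -0.225 push len TCP 0.1993
rel z 0.12 [-9.378e+00  2.641e+01 -4.265e+00 -5.000e-03 -4.000e-03  2.190e-01]
rel z -0.025 [-9.4470e+00  2.6470e+01  1.0235e+01 -5.0000e-03 -4.0000e-03  2.1900e-01]
```

play_rows([
  [[-9.4,26.5,0,-0.005,-0.004,0.22,0.32],[-9.4,26.5,0,-0.005,-0.004,0.22,0.32],[-9.4,26.5,0,-0.005,-0.004,0.22,0.32],[-9.4,26.5,0,-0.005,-0.004,0.22,0.32],[-9.4,26.5,0,-0.005,-0.004,0.22,0.32],[-9.4,26.5,0,-0.005,-0.004,0.22,0.32],[-9.4,26.5,0,-0.005,-0.004,0.22,0.32],[-9.4,26.5,0,-0.005,-0.004,0.22,0.32],[-9.4,26.5,0,-0.005,-0.004,0.22,0.32],[-9.4,26.5,0,-0.005,-0.004,0.22,0.32]],
])

```text
time_s: 20.37
ee_pos: [0.4562, -0.0865, 0.0764]
eef_rot: [3.142, 0.001, -0.226]
force: [-0.2, -0.3, 0.1]
grip_width: 0.0298
```

Run:
```python
from h import *
w=snap('wrist','w9'); print(ctrl.get_obs()['ee_pos'])
g=segc(w,(60,80,30),(95,255,255),slice(0,260))
plan(g,(-.065,.062),back=.060,z=-.025)
```

```text
[ 0.45640348 -0.08610997  0.07658747]
[ 232  112   37   38 1068] [249.97752809 130.46910112] world [ 0.46997234 -0.02787455] tray [-0.2211142   0.11991474]
start [ 0.4566 -0.0864] yaw -0.224 push len TCP 0.1995
rel z 0.12 [ 2.400e-02  2.100e-02 -4.341e+00  0.000e+00  1.000e-03 -1.000e-03]
rel z -0.025 [ 3.6000e-02  1.9000e-02  1.0159e+01  0.0000e+00  1.0000e-03 -1.0000e-03]
```

play_rows([
  [[0,0,3,0,0,0,0.32],[0,0,6,0,0,0,0.32],[0,0,8.5,0,0,0,0.32],[0,0,9.7,0,0,0,0.32],[0,0,10.1,0,0,0,0.32],[0,0,10.1,0,0,0,0.32]],
])

```text
time_s: 20.92
ee_pos: [0.4559, -0.0851, -0.0253]
eef_rot: [3.142, 0.003, -0.224]
force: [-0.6, -0.3, -0.2]
grip_width: 0.03
```

play_rows([
  [[0,-1,0,0,0,0,0.32],[0,-1.8,0,0,0,0,0.32],[0,-2.2,0,0,0,0,0.32],[0,-2.6,0,0,0,0,0.32],[0,-3,0,0,0,0,0.32],[0,-3.4,0,0,0,0,0.32],[0,-3.9,0,0,0,0,0.32],[0,-4.5,0,0,0,0,0.32],[0,-5.2,0,0,0,0,0.32],[0,-6,0,0,0,0,0.32],[0,-6.9,0,0,0,0,0.32],[0,-7.9,0,0,0,0,0.32],[0,-8.9,0,0,0,0,0.32],[0,-9.9,0,0,0,0,0.32],[0,-10.9,0,0,0,0,0.32],[0,-11.9,0,0,0,0,0.32],[0,-12.8,0,0,0,0,0.32],[0,-13.5,0,0,0,0,0.32],[0,-13.9,0,0,0,0,0.32],[0,-14,0,0,0,0,0.32]],
])

```text
time_s: 22.58
ee_pos: [0.4871, 0.0521, -0.0254]
eef_rot: [3.142, 0.003, -0.223]
force: [0.1, 0.2, 0.3]
grip_width: 0.0298
```

play_rows([
  [[0,-0.4,0,0,0,0,0.32],[0,-1,0,0,0,0,0.32],[0,-1.8,0,0,0,0,0.32],[0,-2.7,0,0,0,0,0.32],[0,-3.6,0,0,0,0,0.32],[0,-4.5,0,0,0,0,0.32],[0,-5.2,0,0,0,0,0.32],[0,-5.6,0,0,0,0,0.32],[0,-5.8,0,0,0,0,0.32],[0,-5.8,0,0,0,0,0.32],[0,-4.8,0,0,0,0,0.32],[0,-3,0,0,0,0,0.32],[0,-2.4,0,0,0,0,0.32],[0,-2.4,0,0,0,0,0.32]],
])

```text
time_s: 23.75
ee_pos: [0.4921, 0.0739, -0.0253]
eef_rot: [3.141, 0.003, -0.225]
force: [-0.0, 0.1, 0.1]
grip_width: 0.03
```

Run:
```python
from h import *
w=snap('wrist','w10'); o=ctrl.get_obs(); print(o['ee_pos'],w2t(o['ee_pos']),o['force'])
g=segc(w,(60,80,30),(95,255,255),slice(0,260))
plan(g,(.06,.062),back=.057,z=-.025)
```

```text
[ 0.49236778  0.07464846 -0.02526187] [-0.12239148  0.08432896] [-0.25933691  0.30396068 -0.82903746]
[ 221  101   59   60 2705] [250.14343808 130.11977819] world [0.50719951 0.13587891] tray [-0.06362079  0.06163193]
start [0.5148 0.0794] yaw 0.134 push len TCP 0.1536
rel z 0.12 [ 2.0390e+00 -9.6300e-01 -1.4532e+01 -1.0000e-03  3.0000e-03 -3.5900e-01]
rel z -0.025 [ 2.082e+00 -9.620e-01 -3.200e-02 -1.000e-03  3.000e-03 -3.590e-01]
```

Green is at tray (-0.064, 0.062). I'll square up to the tray and push it straight in.

play_rows([
  [[1.0,0.3,0,0,0,-0.12,0.32],[2.0,0,0,0,0,-0.24,0.32],[2.0,-0.4,0,0,0,-0.36,0.32],[2.0,-0.5,0,0,0,-0.36,0.32],[2.0,-0.5,0,0,0,-0.36,0.32]],
])

```text
time_s: 24.22
ee_pos: [0.5129, 0.0755, -0.0254]
eef_rot: [-3.14, 0.003, 0.132]
force: [-0.3, -0.4, 0.3]
grip_width: 0.0302
```

Run:
```python
from h import *
w=snap('wrist','w11'); o=ctrl.get_obs(); print(w2t(o['ee_pos']),o['eef_rot'])
g=segc(w,(60,80,30),(95,255,255),slice(0,260))
plan(g,(.06,.062),back=.060,z=-.025)
```

```text
[-0.12436958  0.06398008] [-3.14050342e+00  2.89925086e-03  1.31192961e-01]
[ 224  105   58   60 2677] [252.15838625 134.5487486 ] world [0.50707687 0.13589317] tray [-0.06359064  0.06175167]
start [0.515  0.0764] yaw 0.133 push len TCP 0.1566
rel z 0.12 [ 1.9300e-01 -9.4000e-02 -1.4541e+01 -1.0000e-03  3.0000e-03 -2.0000e-03]
rel z -0.025 [ 0.235 -0.078 -0.041 -0.001  0.003 -0.002]
```

play_rows([
  [[0.2,-0.8,-0.05,0,0,0,0.32],[0.2,-1.6,-0.05,0,0,0,0.32],[0.2,-2.2,-0.05,0,0,0,0.32],[0.2,-2.6,-0.05,0,0,0,0.32],[0.2,-3,-0.05,0,0,0,0.32],[0.2,-3.4,-0.05,0,0,0,0.32],[0.2,-4,-0.05,0,0,0,0.32],[0.2,-4.8,-0.05,0,0,0,0.32],[0.2,-5.8,-0.05,0,0,0,0.32],[0.2,-6.9,-0.05,0,0,0,0.32],[0.2,-8,-0.05,0,0,0,0.32],[0.2,-9.1,-0.05,0,0,0,0.32],[0.2,-10.2,-0.05,0,0,0,0.32],[0.2,-11.3,-0.05,0,0,0,0.32],[0.2,-12.4,-0.05,0,0,0,0.32],[0.2,-13.5,-0.05,0,0,0,0.32],[0.2,-14.5,-0.05,0,0,0,0.32],[0.2,-15.2,-0.05,0,0,0,0.32],[0.2,-15.6,-0.05,0,0,0,0.32],[0.2,-15.7,-0.05,0,0,0,0.32]],
])

```text
time_s: 25.93
ee_pos: [0.4941, 0.2319, -0.0248]
eef_rot: [-3.141, 0.003, 0.132]
force: [0.1, -0.2, -0.3]
grip_width: 0.03
```

play_rows([
  [[0,1,0,0,0,0,0.32],[0,2.5,-0.3,0,0,0,0.32],[0,4,-3,0,0,0,0.32],[0,6,-6,0,0,0,0.32],[0,9,-10,0,0,0,0.32],[0,13,-14,0,0,0,0.32],[0,17,-17,0,0,0,0.32],[0,21,-18,0,0,0,0.32],[0,25,-18,0,0,0,0.32],[0,29,-18,0,0,0,0.32],[0,33,-18,0,0,0,0.32],[0,36,-18,0,0,0,0.32],[0,38,-18,0,0,0,0.32],[0,40,-18,0,0,0,0.32],[0,40,-18,0,0,0,0.32],[0,40,-18,0,0,0,0.32]],
])

```text
time_s: 27.27
ee_pos: [0.5465, -0.1662, 0.1544]
eef_rot: [-3.14, 0.004, 0.129]
force: [-0.1, -0.6, -0.3]
grip_width: 0.0299
```

Run:
```python
from h import *
c=snap('top','t12'); o=ctrl.get_obs(); print(o['ee_pos'],o['joint_vel'].round(3))
cv2.imwrite('pics/t12b.png',cv2.resize(c['frame'],(800,600),interpolation=cv2.INTER_CUBIC))
```

```text
[ 0.54667863 -0.16509494  0.15456813] [ 0.029 -0.008  0.003  0.001  0.001  0.003]
```

View pics/t12b.png

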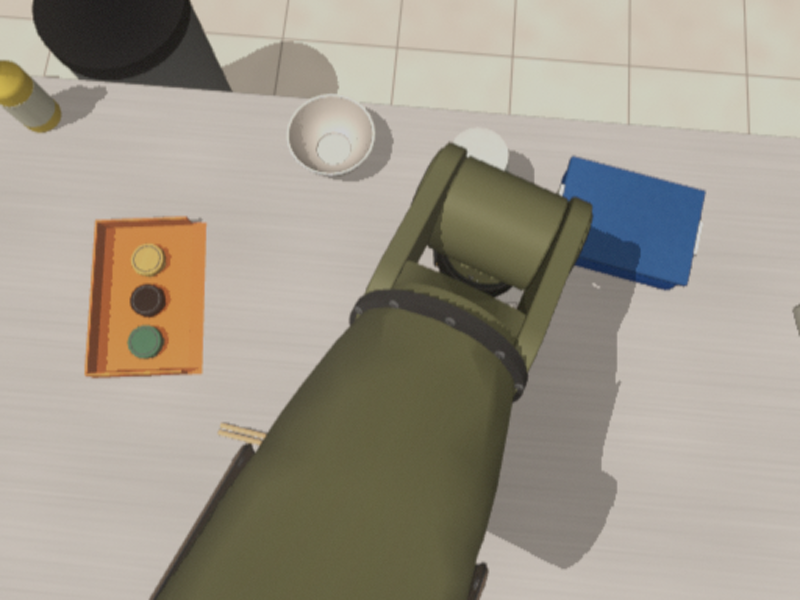

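The final top view shows all three caps flat inside the tray: gold (148,260), black (147,299), green (145,341). The bowl, lunchbox and chopstick end are where they were. The hand is high and clear, so I'll check the rest from the side camera by numbers and hand in.

Run:
```python
from h import *
a=load('side0')['frame']; b=snap('side','s13')['frame']
def cen(f,lo,hi,box):
    y0,y1,x0,x1=box; m=cv2.inRange(cv2.cvtColor(f,cv2.COLOR_BGR2HSV)[y0:y1,x0:x1],lo,hi); ys,xs=np.nonzero(m); return len(xs),xs.mean().round(2),ys.mean().round(2)
for n,lo,hi,box in [('case',(170,150,80),(180,255,255),(220,260,280,320)),('case2',(0,200,80),(5,255,255),(220,260,280,320)),('lunch',(100,150,50),(125,255,255),(250,360,290,400)),('chop',(12,80,60),(25,255,255),(165,235,155,190))]:
    try: print(n,cen(a,lo,hi,box),cen(b,lo,hi,box))
    except Exception as e: print(n,e)
t=load('t12'); k=.64
for n,u,v in [('gold',148,260),('black',147,299),('green',145,341)]: print(n,w2t(px2w(t,(u+.5)*k-.5,(v+.5)*k-.5,.016)))
print(ctrl.get_obs()['time_s'],ctrl.hand_in())
```

```text
case (13, np.float64(17.46), np.float64(24.31)) (5, np.float64(12.8), np.float64(20.6))
case2 (418, np.float64(20.66), np.float64(20.5)) (424, np.float64(20.6), np.float64(20.49))
lunch (5911, np.float64(56.58), np.float64(54.16)) (5902, np.float64(56.58), np.float64(54.31))
chop (285, np.float64(17.47), np.float64(33.18)) (285, np.float64(17.46), np.float64(33.29))
gold [ 0.05883232 -0.05592519]
black [0.05757199 0.0024299 ]
green [0.05756272 0.06341289]
the job is handed in; nothing more can be done
27.3667 None
```

All three caps were swept flat along the bench into the orange tray, in the order gold, black, green, and the job is handed in at about 27.4 s with the hand raised clear.

- **Caps:** the last top picture puts gold at tray (59, -56) mm, black at (58, 2) mm and green at (58, 63) mm. All three are wholly inside with room to spare.
- **Other items:** the cupcake case, lunchbox and chopsticks moved less than 0.2 px in the side view. The bowl looked unmoved in the top view. The arm partly hid the jar in the last picture, so I did not measure it, but the hand never went near it.
- **What disagreed:** the reported TCP height was about 33 mm too low. My first pass went over the gold cap without touching it. I found the true height by feeling for the bench, with about 20 N of contact at most, and used that for every push.
- **Steering:** the wrist and top cameras agreed on cap positions to within about 6 mm.

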